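# Tip a red glass sliver into the shard bin and hold the tray open

## Robot

A 6-joint arm with a two-finger parallel gripper is mounted at the origin on the work surface. World frame = base frame: x ahead of the robot, y to its left, z up, the work surface at z = 0. Lengths are in m, angles in degrees, forces in N, time in s.
With the tool pointing down it reaches from about 0.425 to 1.125 m from the base axis. Payload 14.9 kg.
Tool frame: the origin (TCP) lies midway between the tips of the shut fingers; the grasp point (between the pads) lies 19 mm behind it (grip_point_offset is the z of the grasp point in the tool frame, in m); z points along the fingers, y is the line along which they close (so a half turn about z gives the same grasp; the last joint's range is limited). The gripper opens to 91 mm and grips with 3 to 60 N. Pads are 32 mm wide; open, the fingers measure 118 mm over their backs; the gripper's body (76 mm by 178 mm) begins 60 mm behind the grasp point.
Start: joints at [74.009, 21.709, 99.362, -0, 58.929, -1.908], TCP at [0.17, 0.679, 0.214] pointing down, gripper open.
Joint ranges: [-158.91, 158.91], [-42.39, 125.64], [0.06, 152.35], [-60.88, 240.88], [17.5, 164.5], [-176.32, 176.32]. Speed limits (degrees/s): [108.29, 108.29, 136.94, 180, 180, 180].

## Interface

Orientations are given as [roll, pitch, yaw] about the fixed x, y, z axes, in that order (R = Rz(yaw) Ry(pitch) Rx(roll)).
In Python, from workcell import * gives the robot as it stands. The module is installed in compiled form; this text tells all that it offers.
- The arm moves only by the tool step_arm, never from a script. Its argument "plan" is a list of rows, each a list of 2 entries, a list of its own where there are three numbers: the shift along the tool's x, y, z in mm, then the turn, a rotation vector about the tool's x, y, z in degrees. A call has 1 to 8 rows; each row is the pose to reach, as a shift and turn from the pose commanded when the call began, along the tool's axes at that moment; what a row does not reach only later rows make up. A row lasts 1/12 s, in which the tool goes at most 41.7 mm and 7.16 degrees, less where a joint would pass 70% of its speed; a pose out of reach is approached as far as the arm can. A call with a gripper value outside its range is refused whole. "hand" is the opening, from -1 (shut) to 1 (fully open), set as the call begins (left out, the last holds). The fingers move at their own pace and stop on an object; "force" is the grip in N (left out, the last holds). Time passes only in rows, so rows that repeat a pose let the fingers close. It gives the time, the measured TCP pose, the force, the opening and the grip force at its end, in the units of the state.
- get_state(): the state, without advancing time (a new reading comes with each control period).
- get_image(name): name is "scene" or "side" or "wrist"; returns the picture (400x640x3 uint8, blue, green, red); there is no depth.
- get_calibration(name): a dict with "fx", "fy", "cx", "cy" (pixels), "position" and "rotation" of the camera in the world. Camera axes: x right, y up, looking along -z (the intrinsics and any distortion apply to the point x, -y, -z); pixel columns grow to the right and rows downward; lengths in m; the calibration is good to about 2 mm. The wrist camera is an equidistant fisheye: a pixel r from the principal point sees the ray r / f radians off the axis. A picture is of the moment at which its call begins: read the wrist's pose just before it. get_calibration takes no time and is no camera call; for the wrist camera it gives the pose at the moment of the call.
- sign_off(): hands the job in; it is judged then, once.
The state is a dict: "clock": time; "joint_pos": joint angles; "joint_vel": joint speeds; "joint_torque": joint torques, N m; "tcp_pos": TCP position; "tool_rot": TCP orientation; "ft_force": force on the tool from outside, world axes, zero at the start; "moment": the same for the moment, N m; "width": finger opening in m; "grip_force": force on a finger pad.
Only numpy, scipy, OpenCV 4.12 (cv2) and the standard library are available. Lean on these libraries where they do the work, as an engineer would, in place of code of your own. Each camera call takes 0.05 s, during which the arm holds its last target. There are 200 camera calls.

## Task

Lay the red glass sliver on the sloping tip tray of the green shard bin and let go of it, then press the tray's red handle all the way down to its stop so that the sliver slides off into the bin. The tray springs back when released, so finish still holding the handle down at its stop: I will brush the crumbs in behind it. Leave the rondel, the fid and the lathekin where they lie.

Things in the scene. Friction and masses are not known exactly. Their poses are not given: they have to be found in the camera images.
- sliver: Loose straight-cut strip of red glass, 80 x 32 x 6 mm, about 40 g, lying flat on the bench. Origin at the centre of its underside; x along the 80 mm length, y along the 32 mm width, z up through the thickness.
- bin: Green steel shard bin fixed to the bench, 220 mm (its x) by 150 mm (its y), walls 4 mm thick, 190 mm high. Origin at the centre of its underside; its front, with the tray's hinge, is -x; the handle is on its -y side; z up. The tip tray covers the mouth from 85 mm in front of the origin to 49 mm behind it; behind that is a fixed clear plastic guard. Glass chips lie on its floor.
- tray_mid (a point): Middle of the steel tip tray's upper face, 209 mm above the bench at home. The plate is 135 mm along this frame's x (hinge edge 67 mm before this point, free rear edge behind it), 122 mm wide along y between 9 mm high side lips; z is its normal. At home it rises 0.14 rad (8 degrees) to the rear: things laid on it stay. Fully tipped it slopes 55 degrees down to the rear and the sliver slides off.
- tray_hinge (a point): Point on the tray's hinge axis at the middle of its width, 200 mm above the bench. The axis is this frame's y (level, parallel to the bin's y). The frame turns with the tray.
- tray (a joint): Turning of tray and handle together about the hinge axis: 0 = home (held there by the spring), grows as the handle is pressed down and the rear of the tray drops, 1.1 rad = fully down at the stop. Springs back by itself when released.
- handle: Handle rigidly joined to the tray: a flat dark steel arm outside the bin's -y side with a red round grip bar. Origin and axes as tray_hinge.
- grip (a point): Middle of the red grip bar, 18 mm thick, 82 mm long, level along this frame's y, parallel to the hinge axis and 130 mm from it, 145 mm to the -y side of the bin's middle; a steel arm joins its inner end. It moves on an arc: at home 25 degrees above the hinge to the rear (255 mm over the bench), at the stop 38 degrees below it (120 mm). Downward push: about 4 N at first, 11 N at the stop.
- rondel: Bystander: round ribbed amber glass disc, 104 mm across, 12 mm high. Origin at the centre of its underside.
- fid: Bystander: blue enamelled iron fid, a round handle tapering to a point, 143 mm long along x, 18 mm thick. Origin on the bench about its middle.
- lathekin: Bystander: flat hardwood lathekin, 138 mm long along x, 26 mm wide, 10 mm high. Origin on its underside about its middle.
Mind the look-alikes: they are no part of the job. There is more than one size of the sliver; the one meant has the size given above.

How it is judged (in metres and radians):
On the way, in this order (a step that is already met when the one before it is completed fails the run):
1. the sliver lies flat and still on the tray, let go, with the tray at home (x of sliver in the frame of tray_mid between -0.055 and 0.055 m and y of sliver in the frame of tray_mid between -0.055 and 0.055 m and z of sliver in the frame of tray_mid between -0.003 and 0.006 m and angle between the z axis of sliver and the z axis of tray_mid, either way round below 0.1 rad and contact force between the fingers and sliver below 0.05 N and linear speed of sliver below 0.02 m/s and value of joint tray below 0.12 rad), for 0.3 s.
2. the fingers have pressed the handle down to its stop and the sliver has slid into the bin (value of joint tray above 0.98 rad and contact force between the fingers and handle above 1.5 N and x of sliver in the frame of bin between -0.11 and 0.11 m and y of sliver in the frame of bin between -0.075 and 0.075 m and z of sliver in the frame of bin between -0.005 and 0.075 m), for 0.2 s.
At the end, for the whole second after the job is handed in: The fingers are still on the handle (more than 1.5 N) and keep it down within 0.12 rad (7 degrees) of its stop, the tray still; the sliver lies at rest inside the bin, its centre less than 75 mm above the bench; the rondel, fid and lathekin are within 25 mm of where they were (all of step 2 and velocity of joint tray between -0.1 and 0.1 rad/s and linear speed of sliver below 0.05 m/s and distance of each of rondel, fid, lathekin from where it was at the start of the episode below 0.025 m); the arm keeps its last pose, push and grip.
It fails at once if the rondel is shifted more than 25 mm (distance of rondel from where it was at the start of the episode above 0.025 m).
It fails at once if the fid is shifted more than 25 mm (distance of fid from where it was at the start of the episode above 0.025 m).
It fails at once if the lathekin is shifted more than 25 mm (distance of lathekin from where it was at the start of the episode above 0.025 m).
It also fails if it takes over 58 s, if anything falls off the work surface, if the arm or the gripper's body presses on something with over 40 N, if the wrist force passes 120 N, or if a joint passes its speed limit or range.

## Working session

There is one attempt and no reset: what is moved stays moved. The work goes in short steps, Python scripts to look and compute and a tool call to move; the robot and the scene stay as the last step left them, time stands still between calls to the robot, and variables do not carry over. Pictures are saved under pics/ and viewed, at most 10 in all, crops included, and the job is handed in when it is done.

Besides the shell and the picture viewer there is one more tool, called after "Call:" by a JSON object that holds its "method" and its "body". step_arm: Moves the arm, as the interface text tells. Its arguments: {"type":"object","properties":{"plan":{"type":"array","items":{"type":"array"}},"hand":{"type":"number"},"force":{"type":"number"}},"required":["plan"]}

```bash
mkdir -p pics; cat > h.py <<'E'
from workcell import *
import numpy as np, cv2
from scipy.spatial.transform import Rotation as R
def ray(c,u,v,fish=False):
    x=(u-c["cx"])/c["fx"]; y=(v-c["cy"])/c["fy"]
    if fish:
        r=np.hypot(x,y); s=np.sin(r)/r if r>1e-9 else 1
        d=np.array([x*s,-y*s,-np.cos(r)])
    else: d=np.array([x,-y,-1.])
    Rm=np.array(c["rotation"]); 
    return np.array(c["position"]),Rm@d
def onz(c,u,v,z,fish=False):
    p,d=ray(c,u,v,fish); return p+d*(z-p[2])/d[2]
E
python3 - <<'E'
from h import *
print(get_state())
for n in("scene","side","wrist"):
    c=get_calibration(n); print(n,c)
    cv2.imwrite(f"pics/{n}0.png",get_image(n))
E
```

```text
{'clock': 0.0, 'joint_pos': array([ 7.40074778e+01,  2.17388277e+01,  9.93978903e+01, -8.02111106e-04,
        5.89274932e+01, -1.90708588e+00]), 'joint_vel': array([ 0.01464343,  0.08942007, -0.0135218 ,  0.05189491,  0.00758997,
        0.00855591]), 'joint_torque': array([ 9.95775881e-04, -7.63752651e+01, -4.34363472e+01,  6.49901340e-02,
        4.26751049e-02, -8.82508130e-05]), 'tcp_pos': array([0.17024128, 0.67855264, 0.21326472]), 'tool_rot': array([-1.79935802e+02, -1.45069425e-03,  1.65914977e+02]), 'ft_force': array([0.23322606, 0.06365611, 0.01374557]), 'moment': array([ 0.04475704,  0.01407887, -0.01338341]), 'grip_force': 0.0, 'width': 0.09099354797176772}
scene {'fx': 470.10094058198644, 'fy': 470.10094058198644, 'cx': 318.7862101662764, 'cy': 197.98863965246798, 'position': array([1.03384452, 0.33476656, 1.00413203]), 'rotation': array([ 36.75931814,   0.80464292, 122.48698165])}
side {'fx': 387.03881231088377, 'fy': 387.03881231088377, 'cx': 327.33126749025445, 'cy': 196.7831248201226, 'position': array([0.41560237, 0.85738961, 0.82014542]), 'rotation': array([  52.42649993,   -0.94155284, -173.82748001])}
wrist {'fx': 309.70691628693146, 'fy': 309.70691628693146, 'cx': 317.27930988224097, 'cy': 199.0180374451031, 'position': array([0.09081758, 0.69888371, 0.38407469]), 'rotation': array([-16.87124395,   0.13590707,  75.88379071])}
```

View pics/scene0.png

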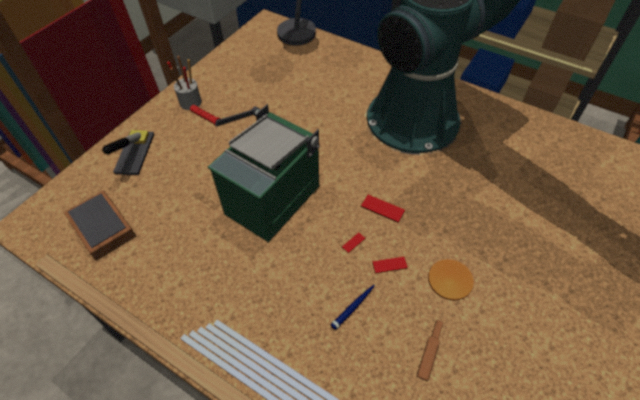

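View pics/side0.png

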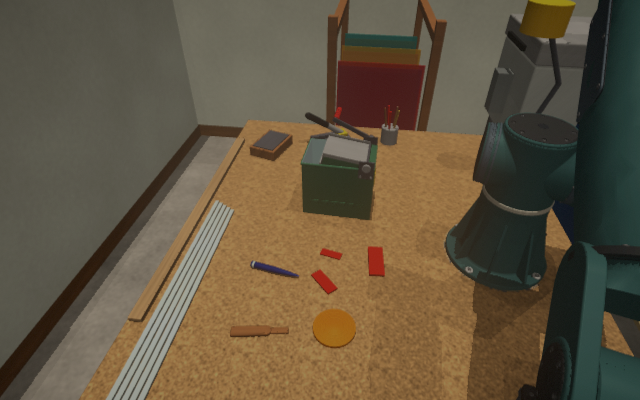

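View pics/wrist0.png

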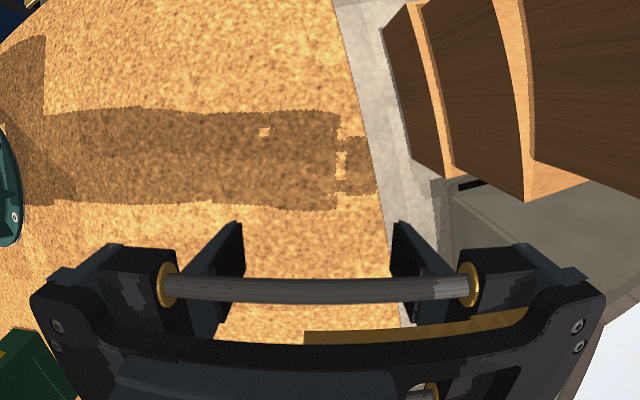

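Scene view: bin around (267,175), red grip at (205,114), three red strips at (383,208), (353,242) and (390,265), rondel (452,279), fid (353,306), lathekin (430,350). The side view shows the same things; the wrist view doesn't see the work yet.

```bash
cat >> h.py <<'E'
_gc=get_calibration
def cal(n):
    c=dict(_gc(n)); c["rotation"]=R.from_euler("xyz",c["rotation"],degrees=True).as_matrix(); return c
def redmask(im):
    h=cv2.cvtColor(im,cv2.COLOR_BGR2HSV)
    m=((h[...,0]<6)|(h[...,0]>174))&(h[...,1]>180)&(h[...,2]>90)
    return m.astype(np.uint8)
def rects(n,z,im=None,amin=60):
    im=get_image(n) if im is None else im; c=cal(n)
    for k in cv2.findContours(redmask(im),0,1)[0]:
        if cv2.contourArea(k)<amin: continue
        P=np.array([onz(c,u+.0,v+.0,z,n=="wrist")[:2] for u,v in k[:,0]],np.float32)
        (ce,s,a)=cv2.minAreaRect(P); u,v=k[:,0].mean(0)
        print(n,"px",u.round(),v.round(),"ctr",np.round(ce,4),"size",np.round(s,4),"ang",round(a,1))
E
python3 - <<'E'
from h import *
for n in("scene","side"):
    rects(n,.006,cv2.imread(f"pics/{n}0.png"),30)
    c=cal(n)
    im=cv2.imread(f"pics/{n}0.png")
    h=cv2.cvtColor(im,cv2.COLOR_BGR2HSV)
c=cal("scene")
for nm,u,v,z in [("grip",205,114,.255),("grip_o",193,108,.255),("grip_i",217,121,.255),("rondel",452,279,.01),("fid tip",375,286,.005),("fid end",334,326,.01),("lath",437,322,.01),("lath",425,377,.01),
 ("bin corner A",213,163,.19),("B",270,194,.19),("C",320,150,.19),("D",266,116,.19),("bottomB",268,234,0),("botC",320,188,0),("botA",226,208,0),("hingeR?",314,141,.2),("boxhinge L",262,112,.2),("block",100,225,.04)]:
    print(nm,onz(c,u,v,z).round(3))
s=cv2.imread("pics/scene0.png")[90:250,170:420]; s=cv2.resize(s,None,fx=3.2,fy=3.2,interpolation=2)
cv2.imwrite("pics/s1.png",s)
E
```

```text
scene px 389.0 264.0 ctr [0.4901 0.1726] size [0.0303 0.0778] ang 42.0
scene px 353.0 242.0 ctr [0.4822 0.0676] size [0.0219 0.0584] ang 75.8
scene px 383.0 208.0 ctr [0.3512 0.0798] size [0.0437 0.1061] ang 3.9
scene px 204.0 114.0 ctr [ 0.3272 -0.5536] size [0.1059 0.0233] ang 86.0
side px 324.0 281.0 ctr [0.486  0.1745] size [0.0312 0.0794] ang 42.1
side px 330.0 254.0 ctr [0.4785 0.071 ] size [0.0233 0.0585] ang 75.0
side px 375.0 261.0 ctr [0.348  0.0813] size [0.041  0.1074] ang 3.7
side px 338.0 112.0 ctr [ 0.5376 -0.8727] size [0.1137 0.0265] ang 86.4
grip [ 0.502 -0.328  0.255]
grip_o [ 0.501 -0.365  0.255]
grip_i [ 0.505 -0.289  0.255]
rondel [0.45  0.314 0.01 ]
fid tip [0.558 0.17  0.005]
fid end [0.693 0.141 0.01 ]
lath [0.565 0.327 0.01 ]
lath [0.686 0.355 0.01 ]
bin corner A [ 0.571 -0.262  0.19 ]
B [ 0.574 -0.098  0.19 ]
C [ 0.407 -0.074  0.19 ]
D [ 0.381 -0.25   0.19 ]
bottomB [ 0.572 -0.128  0.   ]
botC [ 0.378 -0.095  0.   ]
botA [ 0.566 -0.27   0.   ]
hingeR? [ 0.398 -0.097  0.2  ]
boxhinge L [ 0.383 -0.26   0.2  ]
block [ 0.79  -0.478  0.04 ]
```

View pics/s1.png

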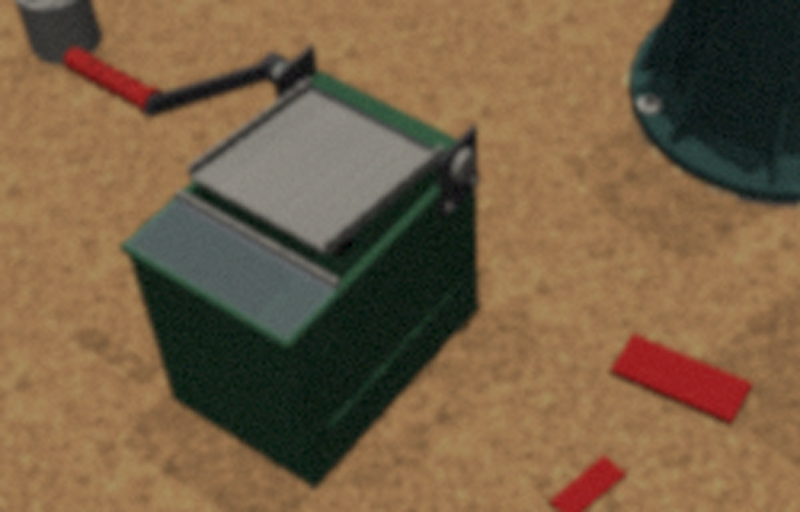

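The crop shows the tray's rear corners at crop (192,178) and (325,248), the grip from (70,55) to (155,100), and the front at the upper right, so bin +x is roughly world +x. The 80 x 32 mm strip is the one at scene (389,264).

```bash
python3 - <<'E'
from h import *
for n in("scene","side"): rects(n,.255,cv2.imread(f"pics/{n}0.png"),30)
a=ray(cal("scene"),204,114);b=ray(cal("side"),338,112)
A=np.c_[a[1],-b[1]];t=np.linalg.lstsq(A,b[0]-a[0],rcond=None)[0]
print("tri",(a[0]+a[1]*t[0]).round(4),(b[0]+b[1]*t[1]).round(4))
c=cal("scene")
f=lambda u,v,z:onz(c,170+u/3.2,90+v/3.2,z)
P={}
for nm,u,v,z in [("A",125,245,.19),("B",290,345,.19),("botB",315,485,0),("botC",478,308,0),("botA",176,398,0),("trRL",192,178,.2187),("trRR",325,248,.2187),("trFL",315,92,.2),("trFR",435,153,.2)]:
    P[nm]=f(u,v,z); print(nm,P[nm].round(3))
for p,q in [("A","B"),("botA","botB"),("trRL","trRR"),("trFL","trFR"),("botC","botB"),("trFL","trRL")]:
    d=P[q]-P[p]; print(p,q,np.degrees(np.arctan2(d[1],d[0])).round(1),np.hypot(*d[:2]).round(3))
E
```

```text
scene px 389.0 264.0 ctr [0.6257 0.2131] size [0.0228 0.0584] ang 42.0
scene px 353.0 242.0 ctr [0.6198 0.1342] size [0.0164 0.0438] ang 75.8
scene px 383.0 208.0 ctr [0.5215 0.1434] size [0.0328 0.0796] ang 3.9
scene px 204.0 114.0 ctr [ 0.5035 -0.332 ] size [0.0795 0.0175] ang 86.0
side px 324.0 281.0 ctr [0.4645 0.3834] size [0.0217 0.0551] ang 42.1
side px 330.0 254.0 ctr [0.4592 0.3115] size [0.0162 0.0406] ang 75.0
side px 375.0 261.0 ctr [0.3687 0.3187] size [0.0284 0.0746] ang 3.7
side px 338.0 112.0 ctr [ 0.5003 -0.3436] size [0.0789 0.0184] ang 86.4
tri [ 0.503  -0.3299  0.2546] [ 0.4993 -0.3324  0.2595]
A [ 0.584 -0.263  0.19 ]
B [ 0.593 -0.109  0.19 ]
botB [ 0.59  -0.114  0.   ]
botC [ 0.374 -0.1    0.   ]
botA [ 0.583 -0.259  0.   ]
trRL [ 0.526 -0.242  0.219]
trRR [ 0.529 -0.123  0.219]
trFL [ 0.394 -0.232  0.2  ]
trFR [ 0.4   -0.119  0.2  ]
A B 86.5 0.154
botA botB 87.3 0.145
trRL trRR 88.5 0.119
trFL trFR 87.2 0.114
botC botB -3.7 0.216
trFL trRL -4.3 0.132
```

```bash
cat >> h.py <<'E'
def go(p,T):
    s=get_state(); R0=R.from_euler("xyz",s["tool_rot"],degrees=True); T=R.from_matrix(T) if not isinstance(T,R) else T
    print("shift mm",(R0.inv().apply(np.array(p)-s["tcp_pos"])*1000).round(1),"turn",(R0.inv()*T).as_rotvec(degrees=True).round(2),"tcp",s["tcp_pos"].round(4),s["tool_rot"].round(2),"t",round(s["clock"],2))
def down(yaw): return R.from_euler("xyz",[180,0,yaw],degrees=True)
E
python3 -c "
from h import *
go([.488,.1735,.12],down(132))"
```

```text
shift mm [-431.1 -412.6   93.8] turn [-5.000e-02  1.000e-02  3.392e+01] tcp [0.1702 0.6787 0.2134] [-179.95   -0.    165.92] t 0.15
```

Call:
{"method": "step_arm", "body": {"plan": [[[-431,-413,40],[0,0,34]],[[-431,-413,40],[0,0,34]],[[-431,-413,40],[0,0,34]],[[-431,-413,40],[0,0,34]],[[-431,-413,40],[0,0,34]],[[-431,-413,40],[0,0,34]],[[-431,-413,40],[0,0,34]],[[-431,-413,40],[0,0,34]]], "hand": 0.2}}

```text
clock: 0.82
tcp_pos: [0.3478, 0.3955, 0.1915]
tool_rot: [180.0, 0.0, 131.9]
ft_force: [1.1, 0.0, 0.3]
width: 0.0548
grip_force: 0.0
```

```bash
python3 -c "
from h import *
go([.488,.1735,.12],down(132))"
```

```text
shift mm [-258.8  -44.    71.5] turn [ 0.    0.   -0.07] tcp [0.3478 0.3955 0.1915] [180.     0.   131.93] t 0.82
```

Call:
{"method": "step_arm", "body": {"plan": [[[-250,-43,70],[0,0,0]],[[-250,-43,70],[0,0,0]],[[-250,-43,70],[0,0,0]],[[-250,-43,70],[0,0,0]],[[-250,-43,70],[0,0,0]],[[-250,-43,70],[0,0,0]],[[-250,-43,70],[0,0,0]],[[-250,-43,70],[0,0,0]]]}}

```text
clock: 1.48
tcp_pos: [0.483, 0.1802, 0.1207]
tool_rot: [-179.9, -0.0, 131.7]
ft_force: [-0.5, 0.4, -0.1]
width: 0.0544
grip_force: 0.0
```

```bash
python3 -c "
from h import *
im=get_image('wrist'); cv2.imwrite('pics/w1.png',im)
rects('wrist',.006,im,100)
go([.488,.1735,.12],down(132))"
```

```text
wrist px 229.0 250.0 ctr [0.4519 0.0742] size [0.0162 0.0283] ang 4.5
wrist px 314.0 200.0 ctr [0.4849 0.1733] size [0.0321 0.0806] ang 42.0
wrist px 158.0 177.0 ctr [0.3462 0.0806] size [0.0439 0.1105] ang 3.5
shift mm [-9.8 -1.3  1.2] turn [-0.05 -0.03 -0.23] tcp [0.4824 0.1816 0.1212] [-1.7995e+02 -3.0000e-02  1.3177e+02] t 1.53
```

View pics/w1.png

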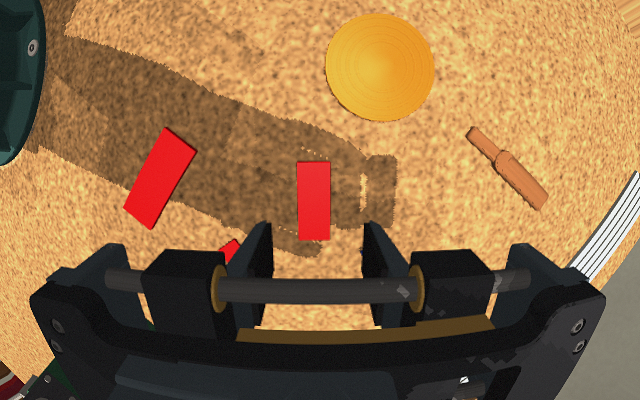

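The wrist view confirms the wanted strip at (314,200), measuring 80.6 x 32.1 mm and squared up between the fingers. Nothing lies in the way of the fingers.

Call:
{"method": "step_arm", "body": {"plan": [[[-8,-3,40],[0,0,0]],[[-8,-3,80],[0,0,0]],[[-8,-3,95],[0,0,0]],[[-8,-3,95],[0,0,0]],[[-8,-3,95],[0,0,0]],[[-8,-3,95],[0,0,0]]]}}

```text
clock: 2.03
tcp_pos: [0.486, 0.1757, 0.0281]
tool_rot: [179.9, 0.0, 132.0]
ft_force: [0.2, 0.1, -0.4]
width: 0.0546
grip_force: 0.0
```

```bash
python3 -c "
from h import *
go([.4855,.1735,.003],down(132))"
```

```text
shift mm [-1.3 -1.9 25.1] turn [ 0.09  0.04 -0.03] tcp [0.486  0.1757 0.0281] [1.7991e+02 4.0000e-02 1.3197e+02] t 2.03
```

Call:
{"method": "step_arm", "body": {"plan": [[[-1,-2,12],[0,0,0]],[[-1,-2,20],[0,0,0]],[[-1,-2,25],[0,0,0]],[[-1,-2,25],[0,0,0]],[[-1,-2,25],[0,0,0]]]}}

```text
clock: 2.45
tcp_pos: [0.4844, 0.1725, 0.0014]
tool_rot: [-180.0, -0.0, 131.9]
ft_force: [0.6, -0.1, 0.7]
width: 0.0544
grip_force: 0.0
```

Call:
{"method": "step_arm", "body": {"plan": [[[0,0,0],[0,0,0]],[[0,0,0],[0,0,0]],[[0,0,0],[0,0,0]],[[0,0,0],[0,0,0]],[[0,0,0],[0,0,0]],[[0,0,0],[0,0,0]]], "hand": -1, "force": 15}}

```text
clock: 2.95
tcp_pos: [0.4847, 0.1726, 0.0018]
tool_rot: [180.0, 0.0, 131.9]
ft_force: [-0.2, -0.0, 4.0]
width: 0.0318
grip_force: 15.0
```

```bash
cat >> h.py <<'E'
BY=np.radians(-3.8); O=np.array([.479,-.185,0])
bx=np.array([np.cos(BY),np.sin(BY),0]); by=np.array([-np.sin(BY),np.cos(BY),0]); bz=np.array([0,0,1.])
TM=np.array([.462,-.182,.209]); t=.14
tx=np.cos(t)*bx+np.sin(t)*bz; tn=np.cos(t)*bz-np.sin(t)*bx
TT=R.from_matrix(np.c_[by,tx,-tn])
def place(h): go(TM+tn*h,TT)
E
python3 -c "
from h import *
place(.08)"
```

```text
shift mm [-240.7 -261.5 -286.4] turn [-7.58 -3.2  45.64] tcp [0.4847 0.1726 0.0018] [1.7999e+02 1.0000e-02 1.3191e+02] t 2.95
```

Call:
{"method": "step_arm", "body": {"plan": [[[0,0,-20],[0,0,0]],[[0,0,-60],[0,0,0]],[[0,0,-100],[0,0,0]],[[0,0,-140],[0,0,0]],[[0,0,-180],[0,0,0]],[[0,0,-220],[0,0,0]],[[0,0,-260],[0,0,0]],[[0,0,-290],[0,0,0]]]}}

```text
clock: 3.62
tcp_pos: [0.4848, 0.1726, 0.2952]
tool_rot: [179.9, 0.1, 131.9]
ft_force: [0.9, 0.2, -0.7]
width: 0.0318
grip_force: 15.0
```

```bash
python3 -c "
from h import *
place(.09); s=get_state(); print(s['width'],s['grip_force'])"
```

```text
shift mm [-239.7 -262.7   -3.3] turn [-7.43 -3.2  45.64] tcp [0.4848 0.1726 0.2952] [1.7986e+02 6.0000e-02 1.3192e+02] t 3.62
0.03179065553006523 14.995305240154266
```

Call:
{"method": "step_arm", "body": {"plan": [[[-30,-33,0],[0,0,6]],[[-60,-66,0],[-2,-1,12]],[[-90,-99,0],[-3,-1,18]],[[-120,-131,0],[-4,-2,24]],[[-150,-164,0],[-5,-2,30]],[[-180,-197,0],[-6,-3,36]],[[-210,-230,-1],[-7,-3,42]],[[-240,-263,-3],[-7.4,-3.2,45.6]]]}}

```text
clock: 4.28
tcp_pos: [0.4504, -0.1609, 0.2939]
tool_rot: [172.1, 0.0, 85.9]
ft_force: [1.4, 0.4, -0.7]
width: 0.0318
grip_force: 15.0
```

Call:
{"method": "step_arm", "body": {"plan": [[[0,0,0],[0,0,0]],[[0,0,0],[0,0,0]],[[0,0,0],[0,0,0]]]}}

```text
clock: 4.53
tcp_pos: [0.4513, -0.1589, 0.2936]
tool_rot: [172.2, 0.1, 86.2]
ft_force: [-0.6, -1.1, -1.2]
width: 0.0319
grip_force: 15.0
```

```bash
python3 -c "
from h import *
place(.02); s=get_state(); print(s['width'],s['grip_force'],s['joint_pos'].round(1))
cv2.imwrite('pics/w2.png',get_image('wrist'))
im=get_image('side')[80:240,240:440]; cv2.imwrite('pics/sd2.png',cv2.resize(im,None,fx=3.5,fy=3.5,interpolation=2))"
```

```text
shift mm [-22.3   0.5  65.5] turn [-0.2   0.06  0.04] tcp [ 0.4513 -0.1589  0.2936] [1.7217e+02 6.0000e-02 8.6230e+01] t 4.53
0.03189437045658386 14.995520263910294 [-23.6  -8.5 124.6   3.1  56.5 -21.4]
```

View pics/w2.png

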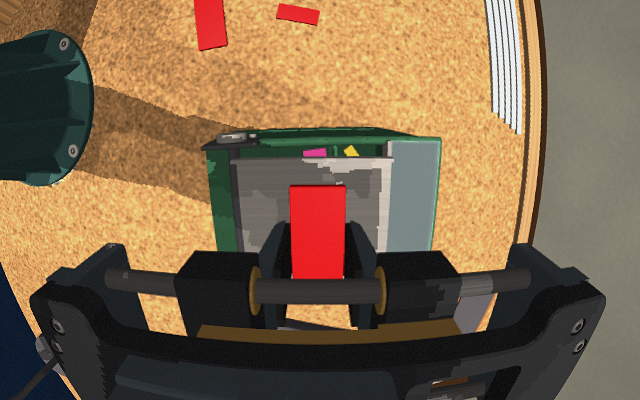

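The wrist view shows the sliver held at (318,232), parallel to the tray (columns 240–390) and about centred across it.

Call:
{"method": "step_arm", "body": {"plan": [[[-8,0,20],[0,0,0]],[[-16,0,40],[0,0,0]],[[-22,0,56],[0,0,0]],[[-22,0,66],[0,0,0]],[[-22,0,70],[0,0,0]],[[-22,0,72],[0,0,0]],[[-22,0,72],[0,0,0]],[[-22,0,72],[0,0,0]]]}}

```text
clock: 5.3
tcp_pos: [0.4603, -0.1814, 0.2233]
tool_rot: [172.1, 0.1, 86.3]
ft_force: [-0.4, -0.8, -0.8]
width: 0.0317
grip_force: 15.0
```

```bash
python3 -c "
from h import *
place(.0018); s=get_state(); print(s['ft_force'].round(2))"
```

```text
shift mm [-0.4 -0.3 12.6] turn [-0.12  0.08  0.1 ] tcp [ 0.4603 -0.1814  0.2233] [1.721e+02 1.000e-01 8.628e+01] t 5.3
[-0.45 -0.82 -0.77]
```

Call:
{"method": "step_arm", "body": {"plan": [[[0,0,4],[0,0,0]],[[0,0,7],[0,0,0]],[[0,0,9],[0,0,0]],[[0,0,10],[0,0,0]],[[0,0,10],[0,0,0]],[[0,0,10],[0,0,0]]]}}

```text
clock: 5.8
tcp_pos: [0.4612, -0.1819, 0.2126]
tool_rot: [172.2, 0.1, 86.2]
ft_force: [-0.4, 1.3, -0.6]
width: 0.0316
grip_force: 15.0
```

Call:
{"method": "step_arm", "body": {"plan": [[[0,0,1],[0,0,0]],[[0,0,1],[0,0,0]],[[0,0,2],[0,0,0]],[[0,0,2],[0,0,0]],[[0,0,2],[0,0,0]],[[0,0,2],[0,0,0]]]}}

```text
clock: 6.3
tcp_pos: [0.4617, -0.182, 0.211]
tool_rot: [172.1, 0.1, 86.2]
ft_force: [-2.5, 1.5, 7.0]
width: 0.0318
grip_force: 15.0
```

Call:
{"method": "step_arm", "body": {"plan": [[[0,0,-0.5],[0,0,0]],[[0,0,-0.5],[0,0,0]]]}}

```text
clock: 6.47
tcp_pos: [0.4616, -0.182, 0.2115]
tool_rot: [172.1, 0.1, 86.2]
ft_force: [-2.5, 0.4, 5.9]
width: 0.0317
grip_force: 15.0
```

Call:
{"method": "step_arm", "body": {"plan": [[[0,0,0],[0,0,0]],[[0,0,0],[0,0,0]],[[0,0,0],[0,0,0]],[[0,0,0],[0,0,0]],[[0,0,0],[0,0,0]],[[0,0,0],[0,0,0]]], "hand": 0.2}}

```text
clock: 6.97
tcp_pos: [0.4614, -0.1819, 0.2111]
tool_rot: [172.2, 0.1, 86.2]
ft_force: [0.3, -0.4, -1.0]
width: 0.0547
grip_force: 0.0
```

Call:
{"method": "step_arm", "body": {"plan": [[[0,0,-3],[0,0,0]],[[0,0,-10],[0,0,0]],[[0,0,-30],[0,0,0]],[[0,0,-60],[0,0,0]],[[0,0,-100],[0,0,0]],[[0,0,-120],[0,0,0]],[[0,0,-120],[0,0,0]],[[0,0,-120],[0,0,0]]]}}

```text
clock: 7.63
tcp_pos: [0.4454, -0.1809, 0.3316]
tool_rot: [172.0, 0.1, 86.2]
ft_force: [-0.4, -0.4, 0.0]
width: 0.0546
grip_force: 0.0
```

```bash
python3 -c "
from h import *
im=get_image('wrist')
cv2.imwrite('pics/w3.png',im); rects('wrist',.215,im,100)
go(O+bx*.033-by*.155+bz*.33,down(86.2))"
```

```text
wrist px 366.0 318.0 ctr [ 0.5131 -0.3416] size [0.0427 0.0224] ang 88.3
wrist px 316.0 192.0 ctr [ 0.4604 -0.1824] size [0.08   0.0314] ang 86.5
wrist px 298.0 8.0 ctr [ 0.4553 -0.0033] size [0.0143 0.0349] ang 75.7
wrist px 217.0 19.0 ctr [ 0.3813 -0.0057] size [0.0247 0.0415] ang 3.5
shift mm [-157.1   66.5    9.7] turn [7.88 0.09 0.04] tcp [ 0.4449 -0.1806  0.3302] [1.7212e+02 9.0000e-02 8.6240e+01] t 7.68
```

View pics/w3.png

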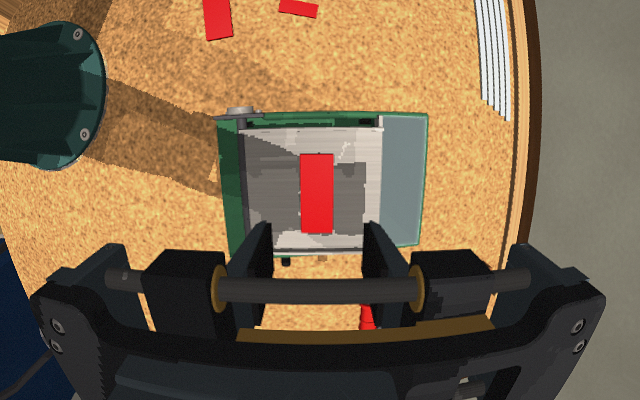

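The sliver lies on the tray at (316,192), released and centred. The grip shows partly at (366,318).

Call:
{"method": "step_arm", "body": {"plan": [[[-25,11,0],[2,0,0]],[[-55,24,2],[4,0,0]],[[-90,38,4],[6,0,0]],[[-125,52,7],[7.9,0,0]],[[-157,66,10],[7.9,0,0]],[[-157,66,10],[7.9,0,0]],[[-157,66,10],[7.9,0,0]],[[-157,66,10],[7.9,0,0]]], "hand": -1}}

```text
clock: 8.35
tcp_pos: [0.5008, -0.3411, 0.3278]
tool_rot: [-179.8, -0.0, 86.2]
ft_force: [0.2, -0.7, -0.0]
width: 0.0041
grip_force: 0.0
```

```bash
python3 -c "
from h import *
im=get_image('wrist'); cv2.imwrite('pics/w4.png',im); rects('wrist',.255,im,100)
rects('scene',.259,None,30); rects('side',.259,None,30)
go(O+bx*.033-by*.155+bz*.275,down(86.2)); s=get_state(); print(s['width'],s['joint_pos'])"
```

```text
wrist px 316.0 190.0 ctr [ 0.5021 -0.3297] size [0.084  0.0214] ang 88.6
wrist px 263.0 36.0 ctr [ 0.4683 -0.1962] size [0.0633 0.0266] ang 86.9
scene px 353.0 242.0 ctr [0.6219 0.1353] size [0.0168 0.0433] ang 75.0
scene px 382.0 208.0 ctr [0.5245 0.1444] size [0.0324 0.0792] ang 2.9
scene px 267.0 141.0 ctr [ 0.498  -0.1525] size [0.0733 0.0249] ang 88.5
side px 330.0 254.0 ctr [0.4588 0.3153] size [0.0159 0.0403] ang 75.6
side px 375.0 261.0 ctr [0.369  0.3226] size [0.0283 0.075 ] ang 3.5
side px 345.0 148.0 ctr [ 0.4585 -0.1031] size [0.0773 0.027 ] ang 87.1
side px 389.0 115.0 ctr [ 0.3289 -0.3383] size [0.1513 0.01  ] ang 89.1
shift mm [-1.   0.7 54.2] turn [-0.07  0.06  0.08] tcp [ 0.501  -0.3407  0.3292] [-1.7993e+02  6.0000e-02  8.6280e+01] t 8.5
0.000342879695632832 [-3.63832366e+01  6.52025341e+00  1.05773540e+02 -9.42468820e-02
  6.77284240e+01 -3.26244159e+01]
```

View pics/w4.png

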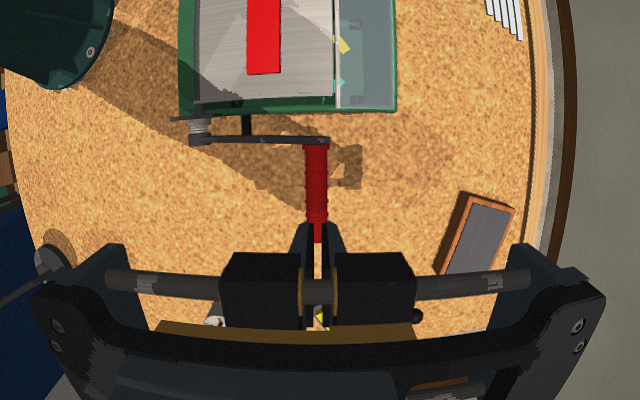

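The bar runs from (316,145) to (316,240), directly in line with the shut fingers, and the sliver is still on the tray. Next I press down along the arc.

Call:
{"method": "step_arm", "body": {"plan": [[[0,0,30],[0,0,0]],[[0,0,55],[0,0,0]],[[0,0,60],[0,0,0]],[[0,0,63],[0,0,0]],[[0,0,66],[0,0,0]],[[0,1,69],[0,0,0]],[[0,2,72],[0,0,0]],[[0,2,72],[0,0,0]]]}}

```text
clock: 9.17
tcp_pos: [0.5043, -0.3423, 0.2583]
tool_rot: [179.9, 0.1, 86.2]
ft_force: [2.6, 1.8, 4.5]
width: 0.0003
grip_force: 2.4
```

```bash
python3 -c "
from h import *
s=get_state(); print(s['tcp_pos'],s['ft_force'])"
```

```text
[ 0.50429782 -0.34226541  0.25827046] [2.60020978 1.81863999 4.49919266]
```

Call:
{"method": "step_arm", "body": {"plan": [[[0,6,14],[0,0,0]],[[0,8,26],[0,0,0]],[[0,10,38],[0,0,0]],[[0,10,50],[0,0,0]],[[0,10,60],[0,0,0]],[[0,8,72],[0,0,0]],[[0,6,82],[0,0,0]],[[0,2,92],[0,0,0]]]}}

```text
clock: 9.83
tcp_pos: [0.5055, -0.3424, 0.1646]
tool_rot: [-180.0, 0.1, 86.2]
ft_force: [4.2, -1.0, 6.0]
width: 0.0005
grip_force: 2.9
```

```bash
python3 -c "
from h import *
H=np.array([.502,-.330,.2])-bx*.1178
q=H+.13*(bx*np.cos(np.radians(-38))-bz*np.sin(np.radians(38)))-by*.011+bz*.009
go(q,down(86.2)); print(get_state()['ft_force'])"
```

```text
shift mm [  1.2 -19.7  35.7] turn [-0.01  0.1   0.04] tcp [ 0.5055 -0.3424  0.1646] [-1.7999e+02  1.0000e-01  8.6240e+01] t 9.83
[ 4.17331655 -1.03453882  5.98623786]
```

Call:
{"method": "step_arm", "body": {"plan": [[[0,-3,8],[0,0,0]],[[0,-8,16],[0,0,0]],[[0,-12,24],[0,0,0]],[[0,-16,30],[0,0,0]],[[0,-19,34],[0,0,0]],[[0,-20,37],[0,0,0]],[[0,-20,37],[0,0,0]],[[0,-20,37],[0,0,0]]]}}

```text
clock: 10.5
tcp_pos: [0.4851, -0.3411, 0.1288]
tool_rot: [-179.9, 0.1, 86.2]
ft_force: [-2.2, 1.4, 16.5]
width: 0.0008
grip_force: 8.5
```

```bash
python3 -c "
from h import *
cv2.imwrite('pics/w5.png',get_image('wrist'))
s=get_state(); print(s['tcp_pos'],s['ft_force'],s['clock'])"
```

```text
[ 0.48513275 -0.3411219   0.12877401] [-2.43771245  2.47589225 17.06479758] 10.55
```

View pics/w5.png

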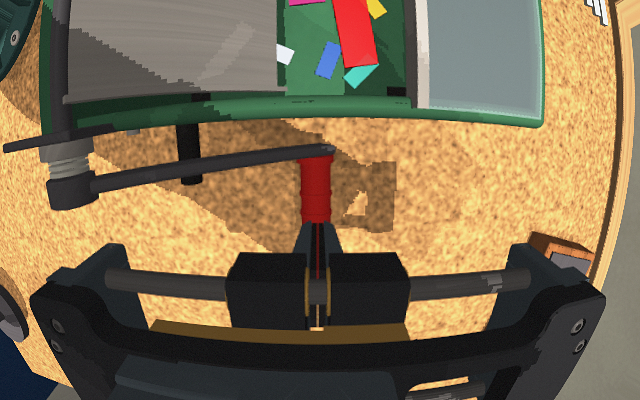

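The sliver has slid into the bin, at (355,35). The tray is down, and the fingers press on the bar with about 17 N at the stop height. I'll hold briefly and check that it is steady.

Call:
{"method": "step_arm", "body": {"plan": [[[0,0,1],[0,0,0]],[[0,0,1],[0,0,0]],[[0,0,1],[0,0,0]],[[0,0,1],[0,0,0]],[[0,0,1],[0,0,0]],[[0,0,1],[0,0,0]],[[0,0,1],[0,0,0]],[[0,0,1],[0,0,0]]]}}

```text
clock: 11.22
tcp_pos: [0.4851, -0.3411, 0.1285]
tool_rot: [-179.9, 0.1, 86.2]
ft_force: [-7.6, 4.5, 28.8]
width: 0.0005
grip_force: 14.4
```

```bash
python3 -c "
from h import *
rects('wrist',.01,None,200)
s=get_state(); print(s['tcp_pos'],s['ft_force'],s['clock'])
print(O)"
```

```text
wrist px 315.0 189.0 ctr [ 0.4845 -0.3381] size [0.068  0.0341] ang 88.5
wrist px 355.0 32.0 ctr [ 0.5303 -0.1876] size [0.0323 0.0679] ang 6.1
[ 0.48507104 -0.34114606  0.12848651] [-7.35726718  4.76500838 29.30916118] 11.2667
[ 0.479 -0.185  0.   ]
```

```bash
python3 -c "
from workcell import *
print(sign_off())"
```

```text
the job is handed in; nothing more can be done
None
```

I laid the red sliver on the tray, released it, and tipped it into the bin. The job is handed in with the fingers still pressing the handle against its stop at about 29 N; the arm never went near the rondel, fid or lathekin, and no verdict came back.

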